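Wedge the self-closing chest open and fetch the ratcheted clamp

ROBOT

A 6-joint arm with a two-finger parallel gripper is mounted at the origin on the work surface. World frame = base frame: x ahead of the robot, y to its left, z up, the work surface at z = 0. Lengths are in mm, angles in rad, forces in N, time in s.
With the tool pointing down it reaches from about 275 to 750 mm from the base axis. Payload 10.2 kg.
Tool frame: the origin (TCP) lies between the finger pads; the fingertips stand 17 mm ahead of it and the grasp point (between the pads) lies 2 mm behind it; y points along the fingers, x is the direction in which the jaws open and shut, and the axes are right-handed (so a half turn about y gives the same grasp; the last joint's range is limited). The gripper opens to 85 mm and grips with 20 to 120 N. Pads are 22 mm wide; open, the fingers measure 114 mm over their backs; the gripper's body (76 mm by 85 mm) begins 54 mm behind the grasp point. The pads swing forward as they close: fully open they stand 13 mm farther back than shut.
Start: joints at [1.038, 0.313, 1.498, -0, 1.331, -0.223], TCP at [160.069, 500.009, 248.294] pointing down, gripper open.
Joint ranges: [-2.94, 2.94], [-0.97, 2.17], [0.19, 2.56], [-1.23, 4.37], [0.02, 3.11], [-2.88, 2.88]. Speed limits (rad/s): [2.39, 2.39, 3.01, 3.14, 3.14, 3.14].

INTERFACE

Orientations are given as a unit quaternion [w, x, y, z].
In Python, from rig import ctrl gives the robot as it stands.
- The arm moves only by the tool jog_arm, never from a script. Its argument "targets" is a list of rows, each an object with "offset": the shift along the tool's x, y, z in m, a list of three; "yaw": the turn about the tool's y in rad. In form: [{"offset": [dx, dy, dz], "yaw": yaw}, ...]. A call has 1 to 12 rows; each row is the pose to reach, as a shift and turn from the pose measured when the call began, along the tool's axes at that moment; what a row does not reach only later rows make up. A row lasts 1/12 s, in which the tool goes at most 41.7 mm and 7.16 degrees, less where a joint would pass 70% of its speed; a pose out of reach is approached as far as the arm can. A call with a gripper value outside its range is refused whole. "fingers" is the finger opening in m, from 0 to 0.0854, set as the call begins (left out, the last holds). The fingers move at their own pace and stop on an object; "grip_force" is the grip in N (left out, the last holds). Time passes only in rows, so rows that repeat a pose let the fingers close. It gives the time, the measured TCP pose, the force and the opening at its end, in the units of the state.
- ctrl.sense(): the state, without advancing time (a new reading comes with each control period).
- ctrl.capture(name): name is "scene" or "top"; returns a dict with "img" (384x512x3 uint8, red, green, blue), "intrinsics" (3x3 intrinsics, pixels), "T" (4x4, takes a point from camera to world coordinates). Camera axes: x right, y up, looking along -z (the intrinsics and any distortion apply to the point x, -y, -z); pixel columns grow to the right and rows downward; lengths in mm; the calibration is good to about 2 mm. A picture is of the moment at which its call begins. There is no depth.
- ctrl.finish_job(): hands the job in, once; it reports no verdict.
Trained networks look in the newest picture that a camera, given by its name, has taken for a name from the list of things; names that differ only in an ending like _2 or _b are one class to them, and where a whole thing is asked for, a point or a joint stands for the part that bears it (a point fixed in the world has none). Each returns a list of dicts, best first, with "score" (0 to 1); they miss things now and then, are a little off and sometimes report something else, mostly with a low value. They report only what shows in the picture. A call takes as long as a camera call. They do not tell look-alikes from the thing itself.
- ctrl.boxes_of(camera, target): "box" ([left, top, right, bottom] in pixels, round what is visible of it).
- ctrl.regions_of(camera, target): "region" (384x512 bool, what is visible of it) and "box" ([left, top, right, bottom] in pixels, round what is visible of it).
The state is a dict: "time_s": time; "joints": joint angles; "dq": joint speeds; "tau": joint torques, N m; "eef_pos": TCP position; "ee_rot": TCP orientation; "force": force on the tool from outside, world axes, zero at the start; "wrist_torque": the same for the moment, N m; "grip_width": opening from 0.0 (shut) to 1.0 (fully open).
Only numpy, scipy, OpenCV 4.12 (cv2) and the standard library are available. Lean on these libraries where they do the work, as an engineer would, in place of code of your own. Each camera call takes 0.05 s, during which the arm holds its last target.

TASK

The storage chest has a clear lid that springs shut by itself. Prop the lid wide open with the metal wedge so that it stays up on its own, then take out the clamp that is ratcheted shut and lay it flat in the steel tray. Leave the lid propped on the wedge, the open clamp inside the chest, and everything else where it stands.

Things in the scene. Friction and masses are not known exactly. Their poses are not given: they have to be found in the camera images.
- chest: White low storage chest, fixed, 130 (x) by 280 (y) by 75 mm high without lid. Origin: centre of its underside; x points from its front (robot side) to the hinge side, y left, z up. The +y part is an open bay with the two clamps (inside x -59..59, y -64..134, floor z 45, rim z 75). The -y part is a flat recessed ledge (x -65..65, y -140..-70, z 60), open outside, front and back.
- lid (a joint): Lid angle, rad: 0 shut, 1.57 upright, 2.2 end stop (leaning back). Clear plate, steel edge bars, 150 mm hinge to lip, 280 wide, 6 thick (9 at the lip), 0.3 kg. Opens upward, away from the robot. Weight and spring close it from any angle: about 2 N lifts it at the lip, 1.5 N there holds it upright. No handle: the lip overhangs the chest's front by 20 mm and is lifted from below, e.g. with the held wedge.
- lid_lip (a point): Middle of the lid's free edge, on its underside; moves with the lid (75 mm above the counter when shut).
- lid_hinge_line (a point): Point on the hinge axis at mid width, fixed at chest (65, 0, 75) mm. The axis runs along the chest's y; the lid's underside passes through it. Axes as the chest's.
- ledge (a point): Point on the ledge's top, at chest (11.5, -105, 60) mm, axes as the chest's: the wedge's origin belongs here, its length along x, thick end towards the hinge. A steel stop rib, 14 mm high, crosses the ledge at chest x -52..-42, leaving 107 mm to the foot of the raised lid. Let go, the lid pushes the wedge against the rib and rests on its thick end at about 1.25 to 1.4 rad.
- wedge: Plain aluminium wedge lying on its flat base, 100 long (x) by 36 wide (y), upright parallel sides, top sloping from 18 mm high at the thin end (x -50) to 46 mm at the thick end (x +50). 0.17 to 0.33 kg. Origin: centre of its underside; x points to the thick end, z up.
- clamp_shut: Rigid steel locking clamp (hemostat shape) lying in the bay, jaws closed together, finger rings side by side (45 mm over the rings). Origin: underside of the pivot; x points to the jaw tips (+34), rings end at x -54, z up. The pivot is an upright boss, 14 mm diameter, 14 mm tall: grip it there, across x. Bars and rings 6 to 7 mm thick. 0.06 kg. Which clamp lies left or right varies.
- clamp_open: The same clamp unlocked: jaw tips 30 mm apart, rings spread to about 74 mm. Same origin and axes. It stays in the chest's bay.
- tray: Shallow open steel tray, fixed, 170 (x) by 150 (y) by 20 mm high, walls 4 mm, floor about 4 mm thick. Origin: centre of its underside.
- wash_bottle: Bystander: white plastic bottle, 60 diameter, 150 mm high, on the counter to the right. Origin: centre of underside.
- beaker: Bystander: open glass beaker, 66 diameter, 85 mm high, far left. Origin: centre of underside.
- slide_box: Bystander: flat wooden box, 85 by 100 by 32 mm, near right. Origin: centre of underside.
- dishes: Bystander: stack of three clear dishes, 93 diameter, 44 mm high, far right. Origin: centre of underside.
- spatula: Bystander: spatula, 170 mm long, lying at the left. Origin: on its underside.
- jar: Bystander: amber jar with black cap, 56 diameter, 75 mm high, left. Origin: centre of underside.
- tin: Bystander: small round steel tin, 72 diameter, 30 mm high, right. Origin: centre of underside.
There are look-alikes about, which are no part of the job. Leave any orange, purple or yellow look-alike of the wedge alone.

How it is judged:
By the outcome, as a careful person would: the job done as asked, in the order asked, and still so for the second after the job is handed in, with the robot touching nothing.
It also fails if it takes over 62 s, if anything falls off the work surface, if the arm or the gripper's body presses on something with over 40 N, if the wrist force passes 120 N, or if a joint passes its speed limit or range.

## Working session

There is one attempt and no reset: what is moved stays moved. The work goes in short steps, Python scripts to look and compute and a tool call to move; the robot and the scene stay as the last step left them, time stands still between calls to the robot, and variables do not carry over. Pictures are saved under pics/ and viewed, and the job is handed in when it is done.

Besides the shell and the picture viewer there is one more tool, called after "Request:" as name(argument=value, ...) on one line, values as JSON. jog_arm: Moves the arm, as the interface text tells. Its arguments: {"type":"object","properties":{"targets":{"type":"array"},"fingers":{"type":"number"},"grip_force":{"type":"number"}},"required":["targets"]}

```bash
ls; mkdir -p pics
python3 - <<'E'
from rig import ctrl
import cv2,numpy as np
s=ctrl.sense(); print(s)
for n in ("scene","top"):
    c=ctrl.capture(n); cv2.imwrite(f"pics/{n}0.png",cv2.resize(c["img"][:,:,::-1],(800,600),interpolation=cv2.INTER_CUBIC)); print(c["intrinsics"].tolist(),np.round(c["T"],4).tolist(),[k for k in c])
    np.savez(f"{n}0.npz",**c)
    for t in ["chest","lid","wedge","clamp_shut","clamp_open","tray","wash_bottle","beaker","slide_box","dishes","spatula","jar","tin"]:
        print(t,[(round(float(b["score"]),2),np.round(b["box"]).tolist()) for b in ctrl.boxes_of(n,t)])
E
```

```text
pics
{'time_s': 0.0, 'joints': array([ 1.03763028e+00,  3.13456638e-01,  1.49851297e+00, -1.18796847e-05,
        1.33101621e+00, -2.23381304e-01]), 'dq': array([-2.73737295e-04,  1.50288739e-03,  9.90493073e-04, -9.21165695e-06,
        1.45765216e-03, -1.89586016e-03]), 'tau': array([-2.55119703e-04, -4.12244618e+01, -2.59750539e+01, -1.72021169e-04,
        3.99030716e-03,  6.53102830e-06]), 'eef_pos': array([159.91389283, 499.77216447, 247.70311116]), 'ee_rot': array([-0.57095144,  0.57134901,  0.41642722, -0.41732858]), 'force': array([ 0.02982914,  0.60045144, -0.61190257]), 'wrist_torque': array([-0.01707972, -0.05447272, -0.04411269]), 'grip_width': 0.9987256452338169}
[[490.7177428126322, 0.0, 252.34058794187416], [0.0, 490.7177428126322, 184.8771784161375], [0.0, 0.0, 1.0]] [[0.0624, -0.8022, 0.5937, 1627.0065], [0.998, 0.0476, -0.0406, -96.4729], [0.0043, 0.5951, 0.8036, 1618.2394], [0.0, 0.0, 0.0, 1.0]] ['img', 'intrinsics', 'T']
chest [(0.97, [215.0, 181.0, 292.0, 234.0])]
lid [(0.66, [215.0, 183.0, 294.0, 222.0])]
wedge [(0.77, [172.0, 129.0, 192.0, 154.0]), (0.67, [183
[... 1008 characters left out ...]
 [227.0, 118.0, 319.0, 174.0])]
lid [(0.8, [227.0, 121.0, 318.0, 174.0])]
wedge [(0.95, [344.0, 166.0, 366.0, 194.0]), (0.8, [334.0, 128.0, 356.0, 158.0]), (0.74, [330.0, 210.0, 347.0, 240.0]), (0.61, [246.0, 201.0, 273.0, 223.0]), (0.61, [351.0, 250.0, 378.0, 280.0])]
clamp_shut []
clamp_open []
tray [(0.7, [128.0, 162.0, 190.0, 223.0])]
wash_bottle [(0.79, [372.0, 109.0, 394.0, 132.0])]
beaker [(0.61, [145.0, 92.0, 169.0, 118.0]), (0.2, [130.0, 163.0, 189.0, 221.0])]
slide_box [(0.88, [386.0, 201.0, 425.0, 229.0])]
dishes [(0.62, [409.0, 129.0, 443.0, 160.0])]
spatula [(0.96, [84.0, 184.0, 129.0, 214.0])]
jar [(0.74, [105.0, 138.0, 127.0, 158.0])]
tin [(0.65, [406.0, 163.0, 430.0, 183.0])]
```

View pics/scene0.png

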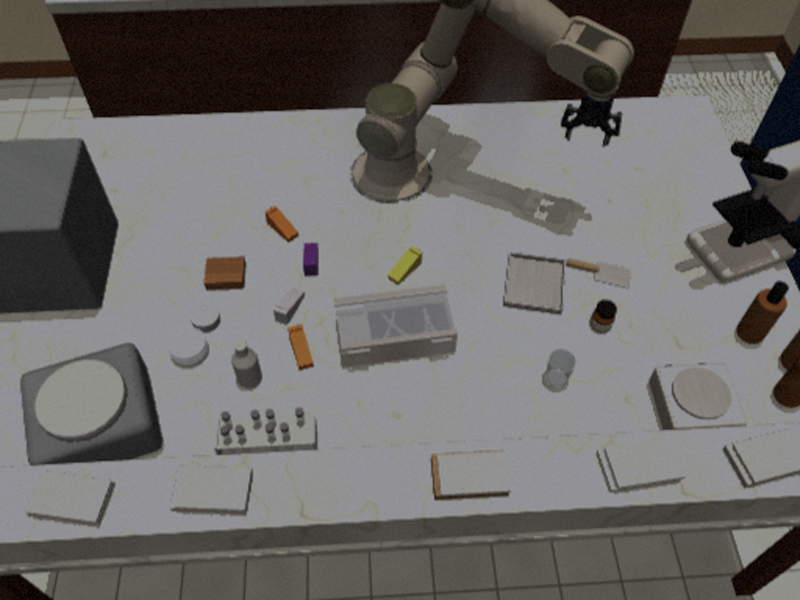

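View pics/top0.png

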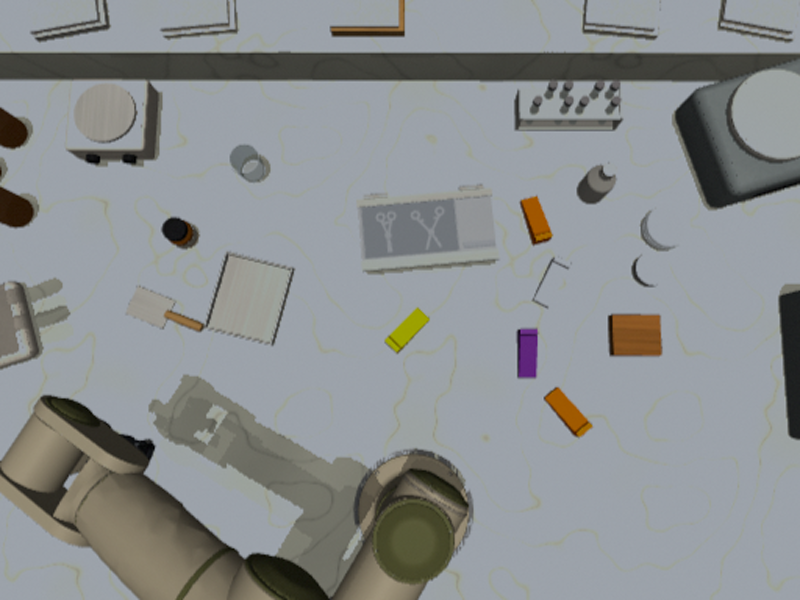

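Run:
```python
import cv2,numpy as np
a=np.load("top0.npz")["img"][:,:,::-1]
cv2.imwrite("pics/topcropA.png",cv2.resize(a[100:290,220:400],None,fx=3.15,fy=3.15,interpolation=cv2.INTER_CUBIC)[:600])
b=np.load("scene0.npz")["img"][:,:,::-1]
cv2.imwrite("pics/scenecropA.png",cv2.resize(b[120:245,160:310],None,fx=4.8,fy=4.8,interpolation=cv2.INTER_CUBIC)[:600])
```

```text
(no output)
```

View pics/topcropA.png

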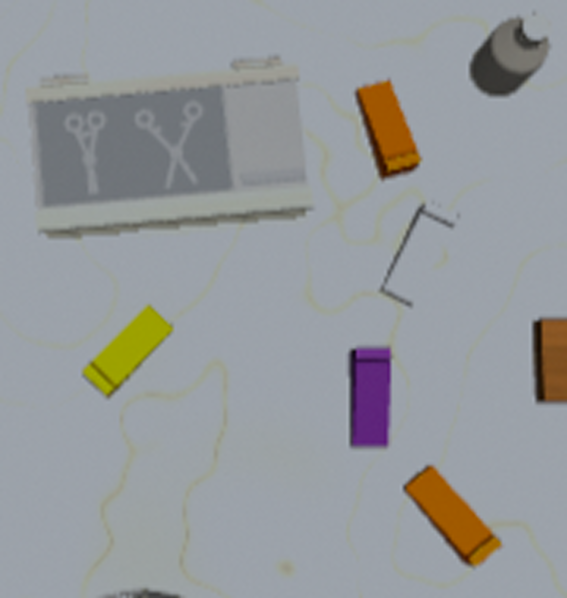

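View pics/scenecropA.png

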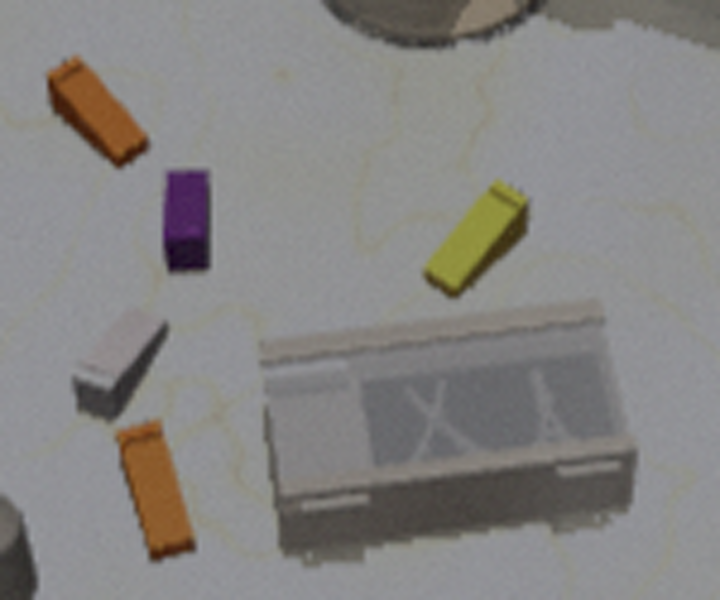

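Candidates for the wedge, in top-image pixels at 512x384:
- Grey metal at (355,180).
- Yellow at (261,211).
- Purple at (338,225).
- Orange at (343,142).
- Orange at (364,264).

I choose the grey one: plain aluminium, with its thick end pointing away from the robot and to the right. The shut clamp is the left one of the pair, with its pivot at about (248,148). The open one's pivot is at about (275,148). Next I fit poses by silhouette.

```bash
cat > h.py <<'E'
import numpy as np,cv2
from scipy.optimize import minimize
def proj(c,P):
    T=c["T"];K=c["intrinsics"];P=np.atleast_2d(P)
    q=(np.c_[P,np.ones(len(P))]@np.linalg.inv(T).T)[:,:3]; q=q*[1,-1,-1]
    u=q@K.T; return u[:,:2]/u[:,2:]
def ray_z(c,px,z):
    T=c["T"];K=c["intrinsics"]
    d=np.linalg.inv(K)@np.array([px[0],px[1],1.]); d=T[:3,:3]@(d*[1,-1,-1]); o=T[:3,3]
    return o+d*(z-o[2])/d[2]
def place(V,p): # p x,y,yaw
    c,s=np.cos(p[2]),np.sin(p[2]); R=np.array([[c,-s,0],[s,c,0],[0,0,1]]); return V@R.T+[p[0],p[1],p[3] if len(p)>3 else 0]
def box(x0,x1,y0,y1,z0,z1): return np.array([[x,y,z] for x in(x0,x1) for y in(y0,y1) for z in(z0,z1)],float)
WEDGE=np.array([[-50,y,z] for y in(-18,18) for z in(0,18)]+[[50,y,z] for y in(-18,18) for z in(0,46)],float)
def hullmask(c,parts,S=8,roi=None):
    m=np.zeros(((roi[3]-roi[1])*S,(roi[2]-roi[0])*S),np.uint8)
    for V in parts:
        u=(proj(c,V)-[roi[0],roi[1]]+0.5)*S
        cv2.fillConvexPoly(m,cv2.convexHull(np.round(u*16).astype(np.int32)),1,shift=4)
    return cv2.resize(m.astype(np.float32),None,fx=1/S,fy=1/S,interpolation=cv2.INTER_AREA)
def fit(views,parts,p0,z=0):
    # views: list of (cam,mask)
    L=[]
    for c,m in views:
        ys,xs=np.where(m); roi=(xs.min()-6,ys.min()-6,xs.max()+7,ys.max()+7)
        L.append((c,m[roi[1]:roi[3],roi[0]:roi[2]].astype(np.float32),roi))
    def cost(p):
        return sum(np.abs(hullmask(c,[place(V,[*p,z]) for V in parts],8,r)-m).sum()/m.sum() for c,m,r in L)
    best=None
    for dy in(-.1,0,.1):
        s=np.array([p0,[p0[0]+8,p0[1],p0[2]],[p0[0],p0[1]+8,p0[2]],[p0[0],p0[1],p0[2]+.1]],float)+[0,0,dy]
        r=minimize(cost,p0,method="Nelder-Mead",options=dict(initial_simplex=s,xatol=.02,fatol=1e-4))
        if best is None or r.fun<best.fun:best=r
    return best
E
cat > fit0.py <<'E'
from h import *
from rig import ctrl
C={n:ctrl.capture(n) for n in("top","scene")}
for n in C: np.savez(n+"0.npz",**C[n])
def reg(n,t,pick):
    R=ctrl.regions_of(n,t)
    return min(R,key=lambda r:np.hypot((r["box"][0]+r["box"][2])/2-pick[0],(r["box"][1]+r["box"][3])/2-pick[1]))["region"]
M={}
M["wt"]=reg("top","wedge",(355,180));M["ws"]=reg("scene","wedge",(193,193) if 0 else (187,194))
M["ct"]=reg("top","chest",(273,146));M["cs"]=reg("scene","chest",(253,207))
M["tt"]=reg("top","tray",(159,192));M["ts"]=reg("scene","tray",(342,181))
np.savez("masks0.npz",**M)
for k in M: ys,xs=np.where(M[k]);print(k,xs.min(),ys.min(),xs.max(),ys.max(),M[k].sum())
for nm,parts,p0 in(("w",[WEDGE],ray_z(C["top"],(355,180),20)[:2].tolist()+[-.45]),
  ("c",[box(-65,65,-140,140,0,60),box(-65,65,-70,140,0,75),box(-85,65,-140,140,74,82)],ray_z(C["top"],(273,146),75)[:2].tolist()+[0.05]),
  ("t",[box(-85,85,-75,75,0,20)],ray_z(C["top"],(159,192),20)[:2].tolist()+[-.15])):
    for vs in(["t"],["s"],["t","s"]):
        r=fit([(C["top" if v=="t" else "scene"],M[nm+v]) for v in vs],parts,p0); print(nm,vs,np.round(r.x,3),round(r.fun,3))
E
python3 fit0.py
```

```text
wt 341 165 363 196 382
ws 175 184 194 206 273
ct 228 119 317 174 4100
cs 215 183 291 233 3193
tt 130 162 186 221 2403
ts 322 161 361 199 1270
w ['t'] [ 467.123 -285.571   -0.473] 0.089
w ['s'] [ 4.69979e+02 -2.88787e+02 -4.03000e-01] 0.079
w ['t', 's'] [ 4.68745e+02 -2.86704e+02 -4.58000e-01] 0.214
c ['t'] [ 5.78532e+02 -2.15970e+01  1.07000e-01] 0.037
c ['s'] [ 5.79881e+02 -2.32980e+01  8.80000e-02] 0.033
c ['t', 's'] [ 5.78945e+02 -2.19040e+01  9.90000e-02] 0.075
t ['t'] [ 4.30136e+02  3.54134e+02 -2.35000e-01] 0.031
t ['s'] [ 4.34768e+02  3.54419e+02 -2.46000e-01] 0.057
t ['t', 's'] [ 4.31542e+02  3.54443e+02 -2.36000e-01] 0.105
```

```bash
cat > ov.py <<'E'
from h import *
import sys
def wire(im,c,V,E,off,s,col):
    u=(proj(c,V)-off+0.5)*s
    for a,b in E: cv2.line(im,tuple(np.round(u[a]*8).astype(int).tolist()),tuple(np.round(u[b]*8).astype(int).tolist()),col,1,cv2.LINE_AA,3)
BE=[(0,1),(2,3),(4,5),(6,7),(0,2),(1,3),(4,6),(5,7),(0,4),(1,5),(2,6),(3,7)]
def crop(c,roi,s): 
    return cv2.resize(c["img"][roi[1]:roi[3],roi[0]:roi[2],::-1].copy(),None,fx=s,fy=s,interpolation=cv2.INTER_NEAREST)
E
cat > o1.py <<'E'
from ov import *
T=dict(np.load("top0.npz"));S=dict(np.load("scene0.npz"))
pw=[468.7,-286.7,-.458];pc=[578.9,-21.9,.099]
for nm,c,r,s in(("wt",T,(330,155,380,205),8),("ws",S,(165,175,215,215),8),("ct",T,(218,108,328,184),7),("cs",S,(205,172,305,242),7)):
    im=crop(c,r,s);o=[r[0],r[1]]
    if nm[0]=="w": wire(im,c,place(WEDGE,pw),BE,o,s,(0,255,0))
    else:
        wire(im,c,place(box(-65,65,-140,140,0,60),pc),BE,o,s,(0,0,255)); wire(im,c,place(box(-85,65,-140,140,75,81),pc),BE,o,s,(0,255,0)); wire(im,c,place(box(-59,59,-64,134,45,75),pc),BE,o,s,(255,0,0))
    cv2.imwrite(f"pics/o1{nm}.png",im)
a=cv2.imread("pics/o1wt.png");b=cv2.imread("pics/o1ws.png");m=np.zeros((400,800,3),np.uint8);m[:400,:400]=a;m[:320,400:]=b
cv2.imwrite("pics/o1w.png",m)
E
python3 o1.py
```

```text
(no output)
```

View pics/o1w.png

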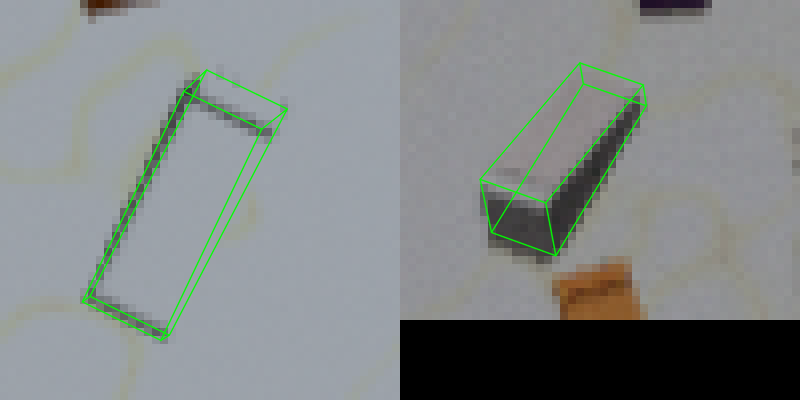

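View pics/o1ct.png

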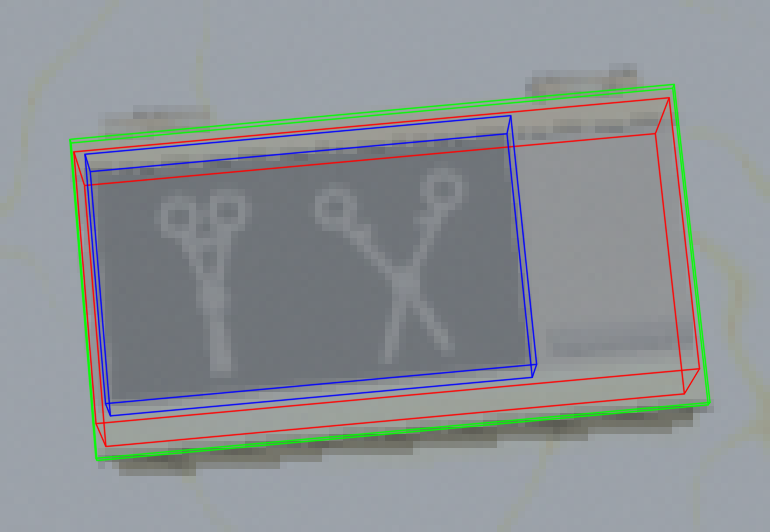

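View pics/o1cs.png

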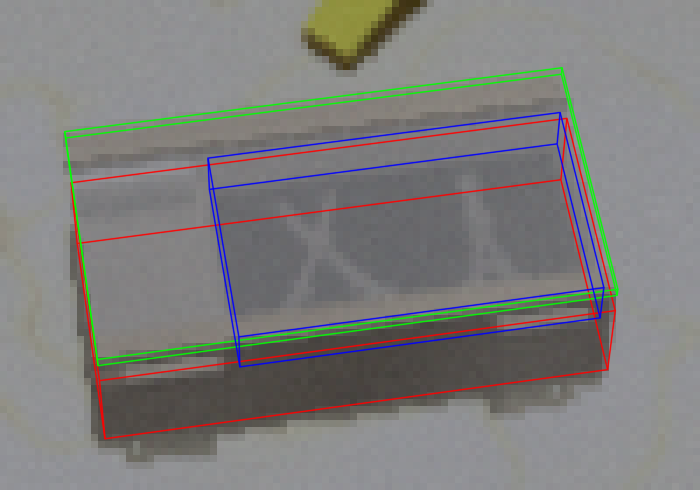

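```bash
cat > mv.py <<'E'
from h import *
from rig import ctrl
from scipy.spatial.transform import Rotation as Ro
def st():
    s=ctrl.sense();q=s["ee_rot"];R=Ro.from_quat([q[1],q[2],q[3],q[0]]).as_matrix();return s,np.array(s["eef_pos"]),R
def off(p,jaw=None):
    """world target(mm), jaw line yaw (world rad) -> offset m, yaw"""
    s,e,R=st(); d=R.T@(np.array(p,float)-e)/1000; a=np.arctan2(R[1,0],R[0,0])
    y=0
    if jaw is not None: y=-((jaw-a+np.pi/2)%np.pi-np.pi/2)
    return np.round(d,4).tolist(),round(float(y),4)
CH=[578.9,-21.9,.099]
def ch(v,p=CH): return place(np.atleast_2d(np.array(v,float)),p)[0]
E
python3 - <<'E'
from mv import *
s,e,R=st();print(s["time_s"],np.round(R,3).tolist(),np.round(s["joints"],2))
pw=[468.7,-286.7,-.458]
g=place(np.array([[-15,0,0.]]),pw)[0];print(g)
print(off([g[0],g[1],150],pw[2]+np.pi/2))
E
```

```text
1.8 [[0.305, 0.0, -0.952], [0.952, 0.0, 0.305], [0.0, -1.0, -0.0]] [ 1.04  0.31  1.5  -0.    1.33 -0.22]
[ 455.24592098 -280.06767327    0.        ]
([-0.653, 0.0983, -0.5189], 0.1482)
```

Request:
jog_arm(targets=[{"offset": [-0.653, 0.06, -0.519], "yaw": 0.148}, {"offset": [-0.653, 0.06, -0.519], "yaw": 0.148}, {"offset": [-0.653, 0.06, -0.519], "yaw": 0.148}, {"offset": [-0.653, 0.06, -0.519], "yaw": 0.148}, {"offset": [-0.653, 0.06, -0.519], "yaw": 0.148}, {"offset": [-0.653, 0.06, -0.519], "yaw": 0.148}, {"offset": [-0.653, 0.06, -0.519], "yaw": 0.148}, {"offset": [-0.653, 0.06, -0.519], "yaw": 0.148}, {"offset": [-0.653, 0.06, -0.519], "yaw": 0.148}, {"offset": [-0.653, 0.06, -0.519], "yaw": 0.148}, {"offset": [-0.653, 0.06, -0.519], "yaw": 0.148}, {"offset": [-0.653, 0.06, -0.519], "yaw": 0.148}], fingers=0.06, grip_force=100)

```text
time_s: 2.8
eef_pos: [336.8, 31.4, 212.7]
ee_rot: [-0.6, 0.601, 0.374, -0.373]
force: [1.5, 0.8, 1.1]
grip_width: 0.696
```

Run:
```python
from mv import *
s,e,R=st();print(s["time_s"],e,s["joints"])
pw=[468.7,-286.7,-.458]
g=place(np.array([[-15,0,0.]]),pw)[0]
print(off([g[0],g[1],100],pw[2]+np.pi/2))
```

```text
2.8 [336.76421165  31.44496011 212.65626537] [-2.57995280e-01 -8.03223377e-02  2.04291233e+00  1.23423004e-04
  1.17764545e+00 -1.37068531e+00]
([-0.227, 0.1129, -0.2439], -0.0002)
```

Request:
jog_arm(targets=[{"offset": [-0.227, 0.113, -0.244], "yaw": 0}, {"offset": [-0.227, 0.113, -0.244], "yaw": 0}, {"offset": [-0.227, 0.113, -0.244], "yaw": 0}, {"offset": [-0.227, 0.113, -0.244], "yaw": 0}, {"offset": [-0.227, 0.113, -0.244], "yaw": 0}, {"offset": [-0.227, 0.113, -0.244], "yaw": 0}, {"offset": [-0.227, 0.113, -0.244], "yaw": 0}, {"offset": [-0.227, 0.113, -0.244], "yaw": 0}, {"offset": [-0.227, 0.113, -0.244], "yaw": 0}, {"offset": [-0.227, 0.113, -0.244], "yaw": 0}, {"offset": [-0.227, 0.113, -0.244], "yaw": 0}, {"offset": [-0.227, 0.113, -0.244], "yaw": 0}])

```text
time_s: 3.8
eef_pos: [455.2, -279.4, 100.1]
ee_rot: [-0.6, 0.601, 0.374, -0.373]
force: [0.1, -0.3, -0.3]
grip_width: 0.703
```

Run:
```python
from mv import *
s,e,R=st();print(s["time_s"],e,s["grip_width"])
pw=[468.7,-286.7,-.458]
g=place(np.array([[-15,0,0.]]),pw)[0]
print(off([g[0],g[1],22],pw[2]+np.pi/2))
from ov import crop
c=ctrl.capture("top");d=ctrl.capture("scene")
cv2.imwrite("pics/s1.png",np.hstack([crop(c,(310,140,410,220),4),crop(d,(150,150,250,230),4)]))
```

```text
3.8 [ 455.18019597 -279.40842426  100.07267358] 0.7025275263660858
([-0.0006, 0.0781, -0.0003], 0.0002)
```

View pics/s1.png

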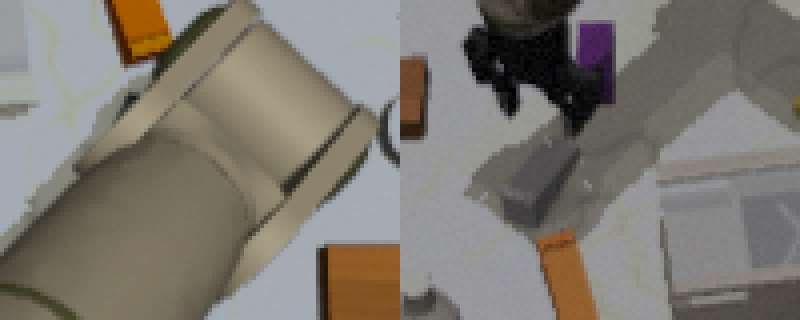

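The picture shows the gripper straddling the grey wedge at scene px (285,195), on line with it. Now I lower and grip.

Request:
jog_arm(targets=[{"offset": [0, 0.03, 0], "yaw": 0}, {"offset": [0, 0.055, 0], "yaw": 0}, {"offset": [0, 0.07, 0], "yaw": 0}, {"offset": [0, 0.078, 0], "yaw": 0}, {"offset": [0, 0.078, 0], "yaw": 0}, {"offset": [0, 0.078, 0], "yaw": 0}])

```text
time_s: 4.4
eef_pos: [455.8, -279.2, 23.3]
ee_rot: [-0.599, 0.601, 0.374, -0.373]
force: [-0.1, 0.4, 1.1]
grip_width: 0.703
```

Request:
jog_arm(targets=[{"offset": [0, 0, 0], "yaw": 0}, {"offset": [0, 0, 0], "yaw": 0}, {"offset": [0, 0, 0], "yaw": 0}, {"offset": [0, 0, 0], "yaw": 0}, {"offset": [0, 0, 0], "yaw": 0}, {"offset": [0, 0, 0], "yaw": 0}, {"offset": [0, 0, 0], "yaw": 0}], fingers=0.0, grip_force=100)

```text
time_s: 4.98
eef_pos: [456.4, -279.7, 25.1]
ee_rot: [-0.598, 0.602, 0.375, -0.373]
force: [-2.7, 1.2, 9.8]
grip_width: 0.399
```

Request:
jog_arm(targets=[{"offset": [0, -0.02, 0], "yaw": 0}, {"offset": [0, -0.05, 0], "yaw": 0}, {"offset": [0, -0.08, 0], "yaw": 0}, {"offset": [0, -0.08, 0], "yaw": 0}])

```text
time_s: 5.32
eef_pos: [457.9, -281.1, 110.8]
ee_rot: [-0.595, 0.605, 0.375, -0.372]
force: [0.6, -1.4, -2.0]
grip_width: 0.401
```

Run:
```python
from mv import *
s,e,R=st();print(s["time_s"],e,s["grip_width"],s["force"])
from ov import crop
d=ctrl.capture("scene")
cv2.imwrite("pics/s2.png",crop(d,(150,150,250,230),6))
```

```text
5.3167 [ 457.93466896 -281.06454601  110.83136029] 0.40123431659319797 [ 0.57892862 -1.35033278 -2.01606159]
```

View pics/s2.png

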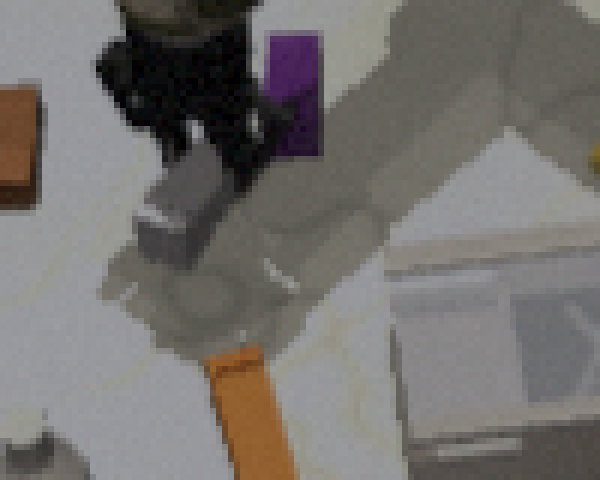

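Run:
```python
from mv import *
from ov import *
s,e,R=st();print(s["time_s"],np.round(R,4).tolist(),e)
d=ctrl.capture("scene")
# wedge axes in tool: jaw x-> +-wedge y ; wedge x ahead = -tool z
Vt=[]
for gx,col,nm in((-15,(0,255,0),"a"),):
    # wedge pt v -> tool: x:  v_y (tool x = +wedge y), y: -(v_z) + h , z: -(v_x-gx)
    V=np.c_[WEDGE[:,1],24.5-WEDGE[:,2],-(WEDGE[:,0]-gx)]
    W=V@R.T+e
    im=crop(d,(160,165,210,205),12)
    wire(im,d,W,BE,[160,165],12,col); cv2.imwrite("pics/s3.png",im)
```

```text
5.3667 [[0.4408, 0.0084, -0.8976], [0.8976, -0.0072, 0.4407], [-0.0028, -0.9999, -0.0108]] [ 457.04953659 -280.32263605  107.97309399]
```

View pics/s3.png

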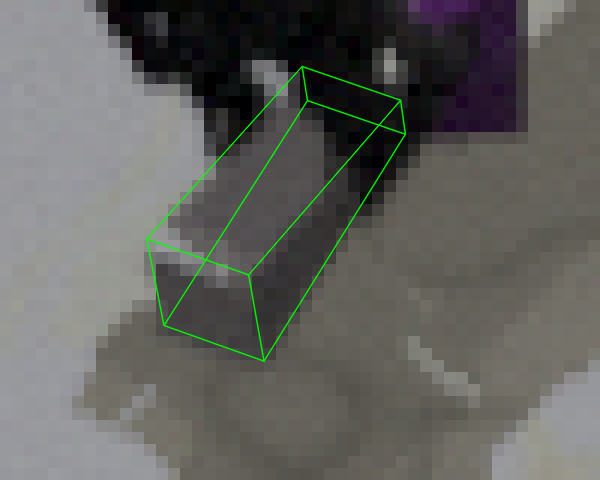

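Run:
```python
from mv import *
s,e,R=st();print(s["time_s"],e)
for z in(100,48): print(off([*ch([-165,-107,0])[:2],z],.099+np.pi/2))
```

```text
5.4167 [ 456.17580001 -279.51209868  105.83114301]
([0.1074, 0.0051, 0.0872], -0.5555)
([0.1075, 0.0571, 0.0876], -0.5555)
```

Request:
jog_arm(targets=[{"offset": [0.02, 0.005, 0.016], "yaw": -0.1}, {"offset": [0.045, 0.005, 0.036], "yaw": -0.22}, {"offset": [0.07, 0.005, 0.057], "yaw": -0.34}, {"offset": [0.09, 0.005, 0.073], "yaw": -0.45}, {"offset": [0.107, 0.005, 0.087], "yaw": -0.556}, {"offset": [0.107, 0.02, 0.087], "yaw": -0.556}, {"offset": [0.107, 0.04, 0.087], "yaw": -0.556}, {"offset": [0.107, 0.053, 0.087], "yaw": -0.556}, {"offset": [0.107, 0.057, 0.087], "yaw": -0.556}, {"offset": [0.107, 0.057, 0.087], "yaw": -0.556}, {"offset": [0.107, 0.057, 0.087], "yaw": -0.556}, {"offset": [0.107, 0.057, 0.087], "yaw": -0.556}])

```text
time_s: 6.42
eef_pos: [425.8, -145.6, 48.5]
ee_rot: [-0.472, 0.477, 0.524, -0.524]
force: [1.2, -0.4, -3.1]
grip_width: 0.397
```

```bash
cat > o2.py <<'E'
from mv import *
from ov import *
import sys
gx,h,tag=float(sys.argv[1]),float(sys.argv[2]),sys.argv[3]
s,e,R=st();print(s["time_s"],np.round(e,1),np.round(s["force"],1),np.round(R[:,1],3),"jaw",round(np.arctan2(R[1,0],R[0,0])-np.pi/2,3))
C={n:ctrl.capture(n) for n in("scene","top")}
V=np.c_[WEDGE[:,1],h-WEDGE[:,2],-(WEDGE[:,0]-gx)];W=V@R.T+e
ims=[]
for n in C:
    np.savez(f"{n}_{tag}.npz",**C[n])
    u=proj(C[n],W).mean(0).astype(int); roi=(u[0]-33,u[1]-30,u[0]+34,u[1]+30)
    im=crop(C[n],roi,6);raw=im.copy(); wire(im,C[n],W,BE,[roi[0],roi[1]],6,(0,255,0)); wire(im,C[n],place(box(-85,65,-140,140,75,81),CH),BE,[roi[0],roi[1]],6,(255,255,0))
    ims.append(np.vstack([im,raw]) if n=="scene" else im)
cv2.imwrite(f"pics/o2{tag}.png",cv2.resize(ims[0],None,fx=.83,fy=.83) if 1 else 0)
E
python3 o2.py -15 24.5 a
```

```text
6.4167 [ 425.8 -145.6   48.5] [ 1.2 -0.4 -3.1] [ 0.006 -0.005 -1.   ] jaw 0.099
```

View pics/o2a.png

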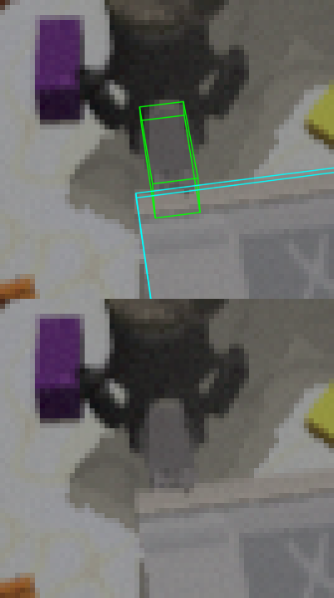

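Request:
jog_arm(targets=[{"offset": [0, 0, -0.013], "yaw": 0}, {"offset": [0, 0, -0.025], "yaw": 0}, {"offset": [0, 0, -0.025], "yaw": 0}, {"offset": [0, -0.007, -0.025], "yaw": 0}, {"offset": [0, -0.016, -0.026], "yaw": 0}, {"offset": [0, -0.026, -0.027], "yaw": 0}, {"offset": [0, -0.036, -0.029], "yaw": 0}, {"offset": [0, -0.046, -0.031], "yaw": 0}, {"offset": [0, -0.056, -0.035], "yaw": 0}, {"offset": [0, -0.066, -0.039], "yaw": 0}, {"offset": [0, -0.075, -0.044], "yaw": 0}, {"offset": [0, -0.084, -0.05], "yaw": 0}])

```text
time_s: 7.52
eef_pos: [474.1, -140.2, 134.1]
ee_rot: [0.472, -0.477, -0.524, 0.524]
force: [-2.0, -1.4, -4.1]
grip_width: 0.397
```

```bash
cat > o3.py <<'E'
from mv import *
from ov import *
import sys
tag=sys.argv[1]; roi=tuple(map(int,sys.argv[2].split(","))); s=6
S,e,R=st();dx=e-np.array([CH[0],CH[1],0]);cc=np.array([np.cos(CH[2])*dx[0]+np.sin(CH[2])*dx[1],-np.sin(CH[2])*dx[0]+np.cos(CH[2])*dx[1],e[2]])
print(S["time_s"],"tcp chest",np.round(cc,1),"F",np.round(S["force"],1),np.round(R[:,1],3),"yaw",round(np.arctan2(R[1,0],R[0,0])-np.pi/2-CH[2],3),"gw",round(S["grip_width"],3))
C={n:ctrl.capture(n) for n in("scene","top")}
for n in C: np.savez(f"{n}_{tag}.npz",**C[n])
a=crop(C["scene"],roi,s); 
cv2.imwrite(f"pics/o3{tag}.png",a)
b=crop(C["top"],(215,90,345,190),6);cv2.imwrite(f"pics/o3{tag}t.png",b)
E
python3 o3.py b 160,140,290,240
```

```text
7.5167 tcp chest [-115.9 -107.4  134.1] F [-2.  -1.4 -4.1] [ 0.005 -0.005 -1.   ] yaw -0.0 gw 0.397
```

View pics/o3b.png

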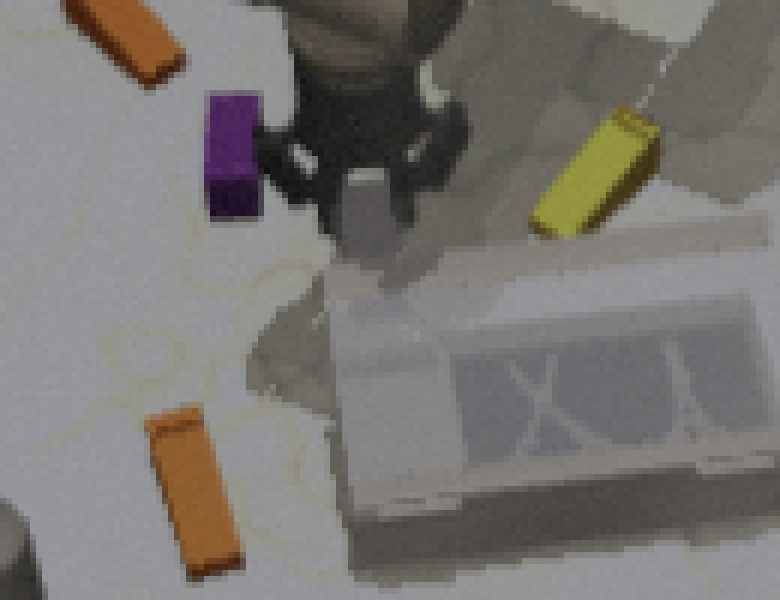

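Run:
```python
from mv import *
d=dict(np.load("scene_b.npz"))
for th in(0,.2,.4,.5,.6,.7):
    P=[ch([65-150*np.cos(th)-6*np.sin(th)*k,y,75+150*np.sin(th)+0]) for y in(-140,140) for k in (0,)]
    print(th,np.round((proj(d,P)-[160,140]+.5)*6).tolist())
```

```text
0 [[326.0, 310.0], [751.0, 255.0]]
0.2 [[323.0, 286.0], [754.0, 231.0]]
0.4 [[322.0, 271.0], [760.0, 215.0]]
0.5 [[322.0, 266.0], [763.0, 210.0]]
0.6 [[322.0, 264.0], [767.0, 207.0]]
0.7 [[323.0, 264.0], [771.0, 207.0]]
```

View pics/o3bt.png

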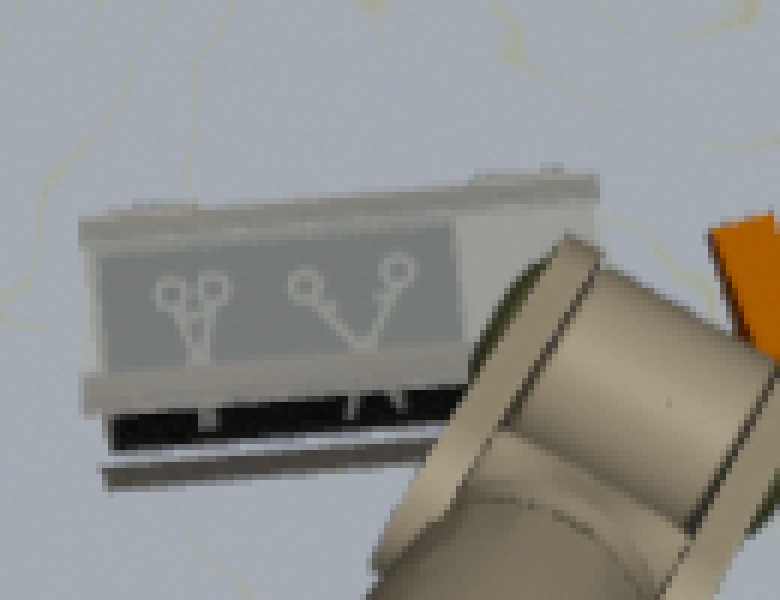

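Request:
jog_arm(targets=[{"offset": [0, -0.008, -0.007], "yaw": 0}, {"offset": [0, -0.015, -0.014], "yaw": 0}, {"offset": [0, -0.022, -0.021], "yaw": 0}, {"offset": [0, -0.029, -0.029], "yaw": 0}, {"offset": [0, -0.035, -0.037], "yaw": 0}, {"offset": [0, -0.041, -0.046], "yaw": 0}, {"offset": [0, -0.046, -0.055], "yaw": 0}, {"offset": [0, -0.05, -0.065], "yaw": 0}, {"offset": [0, -0.053, -0.075], "yaw": 0}, {"offset": [0, -0.056, -0.085], "yaw": 0}, {"offset": [0, -0.058, -0.095], "yaw": 0}, {"offset": [0, -0.059, -0.104], "yaw": 0}])

```text
time_s: 8.62
eef_pos: [577.8, -129.8, 194.2]
ee_rot: [-0.471, 0.478, 0.524, -0.524]
force: [-0.4, -0.9, -4.9]
grip_width: 0.402
```

```bash
python3 o3.py c 170,120,300,220
```

```text
8.6167 tcp chest [ -11.8 -107.2  194.2] F [-0.4 -0.9 -4.9] [ 0.007 -0.006 -1.   ] yaw 0.0 gw 0.402
```

View pics/o3c.png

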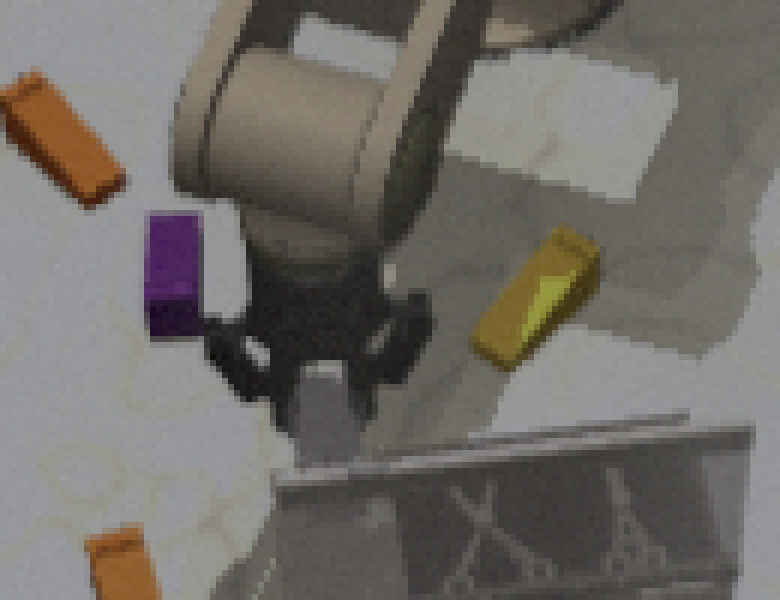

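View pics/o3ct.png

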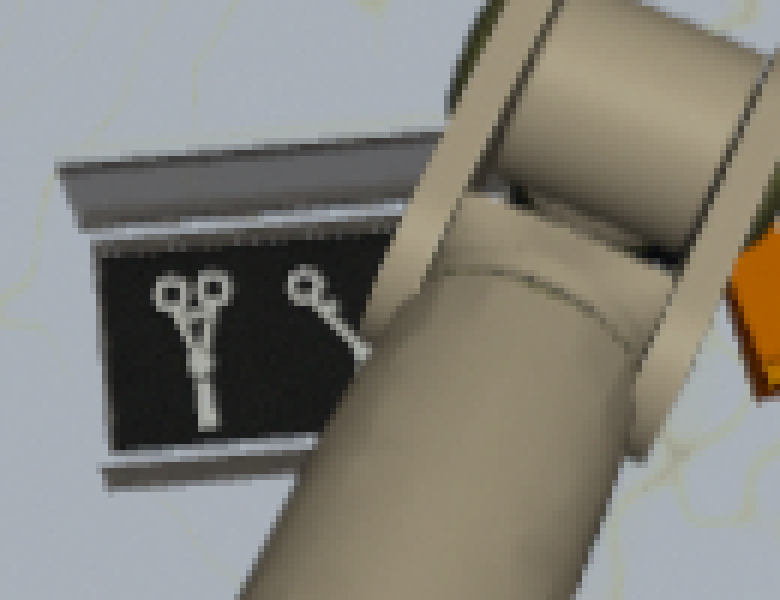

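Run:
```python
from mv import *
d=dict(np.load("scene_c.npz"));t=dict(np.load("top_c.npz"))
for th in(1.3,1.4,1.45,1.5,1.55,1.6):
    f=lambda r,k,y:ch([65-r*np.cos(th)+k*np.sin(th),y,75+r*np.sin(th)+k*np.cos(th)])
    print(th,"S",np.round((proj(d,[f(150,k,y) for y in(-140,140) for k in(0,9)])-[170,120]+.5)*6).tolist(),"T",np.round((proj(t,[f(150,0,140),f(150,9,140),f(0,0,140)])-[215,90]+.5)*6).tolist())
```

```text
1.3 S [[273.0, 436.0], [274.0, 445.0], [742.0, 375.0], [745.0, 385.0]] T [[59.0, 227.0], [57.0, 209.0], [78.0, 230.0]]
1.4 S [[275.0, 453.0], [277.0, 464.0], [747.0, 392.0], [750.0, 402.0]] T [[56.0, 196.0], [54.0, 178.0], [78.0, 230.0]]
1.45 S [[277.0, 462.0], [278.0, 473.0], [750.0, 401.0], [753.0, 412.0]] T [[54.0, 181.0], [53.0, 162.0], [78.0, 230.0]]
1.5 S [[278.0, 472.0], [280.0, 484.0], [753.0, 410.0], [756.0, 422.0]] T [[53.0, 165.0], [52.0, 147.0], [78.0, 230.0]]
1.55 S [[280.0, 482.0], [281.0, 494.0], [755.0, 420.0], [759.0, 432.0]] T [[52.0, 150.0], [50.0, 132.0], [78.0, 230.0]]
1.6 S [[281.0, 493.0], [283.0, 506.0], [758.0, 430.0], [761.0, 443.0]] T [[51.0, 135.0], [49.0, 118.0], [78.0, 230.0]]
```

Request:
jog_arm(targets=[{"offset": [0, 0.008, -0.002], "yaw": 0}, {"offset": [0, 0.018, -0.003], "yaw": 0}, {"offset": [0, 0.029, -0.004], "yaw": 0}, {"offset": [0, 0.04, -0.005], "yaw": 0}, {"offset": [0, 0.052, -0.006], "yaw": 0}, {"offset": [0, 0.064, -0.007], "yaw": 0}, {"offset": [0, 0.075, -0.0075], "yaw": 0}, {"offset": [0, 0.084, -0.008], "yaw": 0}, {"offset": [0, 0.09, -0.008], "yaw": 0}, {"offset": [0, 0.09, -0.008], "yaw": 0}])

```text
time_s: 9.55
eef_pos: [586.0, -129.3, 102.4]
ee_rot: [0.472, -0.477, -0.524, 0.525]
force: [-4.3, -0.6, -6.5]
grip_width: 0.394
```

```bash
python3 o3.py d 170,140,300,240
```

```text
9.55 tcp chest [  -3.6 -107.6  102.4] F [-4.3 -0.6 -6.5] [ 0.004 -0.005 -1.   ] yaw 0.001 gw 0.394
```

View pics/o3d.png

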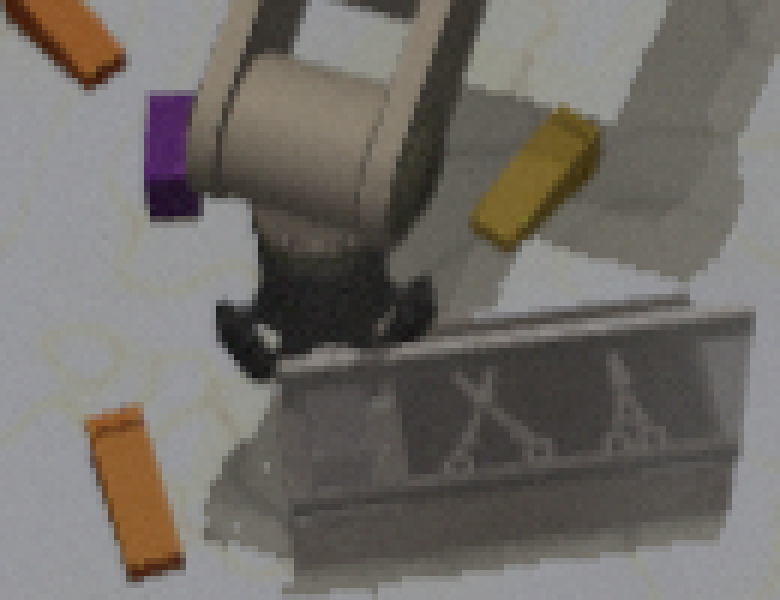

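View pics/o3dt.png

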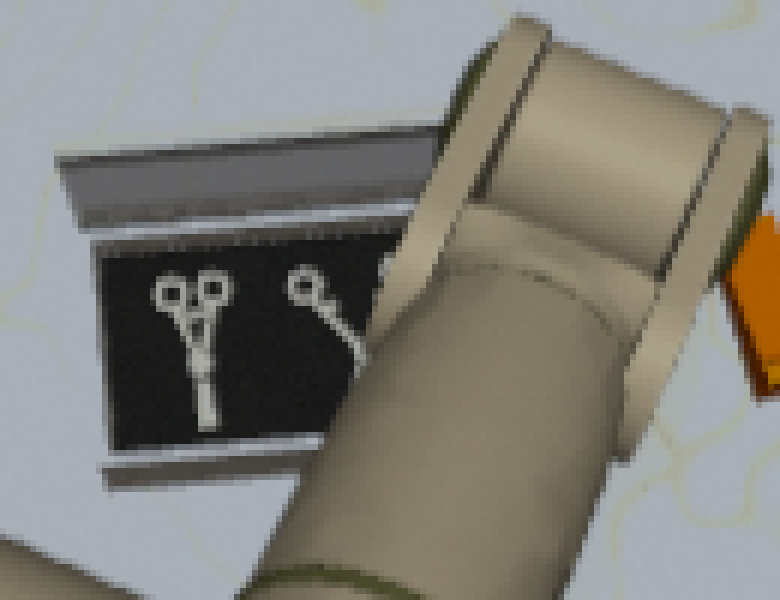

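Request:
jog_arm(targets=[{"offset": [0, 0.004, 0], "yaw": 0}, {"offset": [0, 0.008, 0], "yaw": 0}, {"offset": [0, 0.011, 0], "yaw": 0}, {"offset": [0, 0.013, 0], "yaw": 0}, {"offset": [0, 0.014, 0], "yaw": 0}, {"offset": [0, 0.014, 0], "yaw": 0}])

```text
time_s: 10.15
eef_pos: [586.2, -129.5, 89.5]
ee_rot: [0.472, -0.477, -0.524, 0.525]
force: [-6.5, -0.5, -1.1]
grip_width: 0.399
```

Request:
jog_arm(targets=[{"offset": [0, 0.002, 0], "yaw": 0}, {"offset": [0, 0.003, 0], "yaw": 0}, {"offset": [0, 0.004, 0], "yaw": 0}, {"offset": [0, 0.004, 0], "yaw": 0}])

```text
time_s: 10.48
eef_pos: [586.0, -129.6, 85.5]
ee_rot: [0.472, -0.477, -0.524, 0.525]
force: [-7.1, 0.3, 0.3]
grip_width: 0.4
```

```bash
python3 o3.py e 170,140,300,240
```

```text
10.4833 tcp chest [  -3.5 -107.9   85.5] F [-7.1  0.3  0.3] [ 0.005 -0.006 -1.   ] yaw 0.001 gw 0.4
```

View pics/o3e.png

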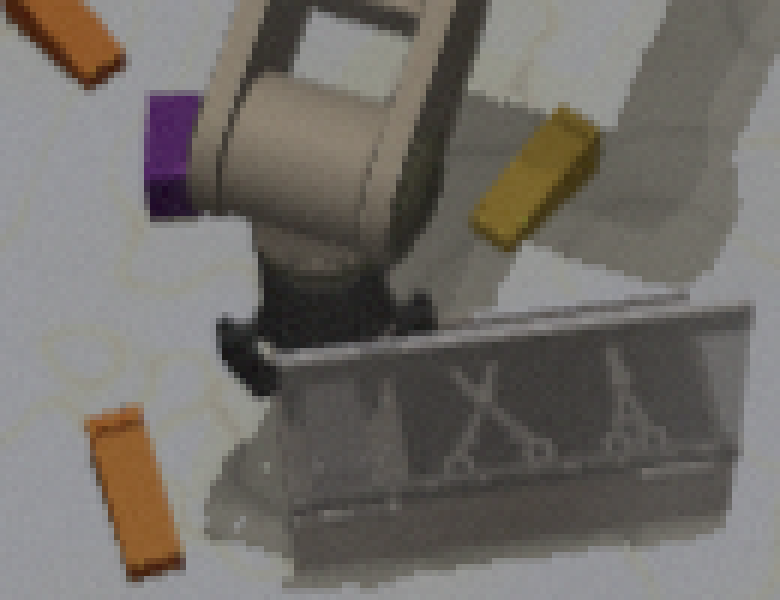

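Request:
jog_arm(targets=[{"offset": [0, 0.001, 0], "yaw": 0}, {"offset": [0, 0.002, 0], "yaw": 0}, {"offset": [0, 0.002, 0], "yaw": 0}])

```text
time_s: 10.83
eef_pos: [586.2, -129.6, 85.2]
ee_rot: [0.471, -0.477, -0.524, 0.525]
force: [-9.8, 1.5, 11.2]
grip_width: 0.398
```

Run:
```python
from mv import *
s,e,R=st();print(s["time_s"],e,np.round(s["force"],1),np.round(s["wrist_torque"],2))
```

```text
10.8333 [ 586.17934842 -129.64870853   85.18907712] [-9.8  1.5 11.2] [0.42 1.57 0.01]
```

Request:
jog_arm(targets=[{"offset": [0, 0, 0], "yaw": 0}, {"offset": [0, 0, 0], "yaw": 0}, {"offset": [0, 0, 0], "yaw": 0}, {"offset": [0, 0, 0], "yaw": 0}, {"offset": [0, 0, 0], "yaw": 0}], fingers=0.043)

```text
time_s: 11.25
eef_pos: [586.4, -129.7, 85.3]
ee_rot: [0.471, -0.478, -0.524, 0.524]
force: [-1.3, -0.2, 1.5]
grip_width: 0.507
```

```bash
python3 o3.py f 170,140,300,240
```

```text
11.25 tcp chest [  -3.2 -108.1   85.3] F [-1.3 -0.2  1.5] [ 0.006 -0.006 -1.   ] yaw 0.001 gw 0.507
```

View pics/o3f.png

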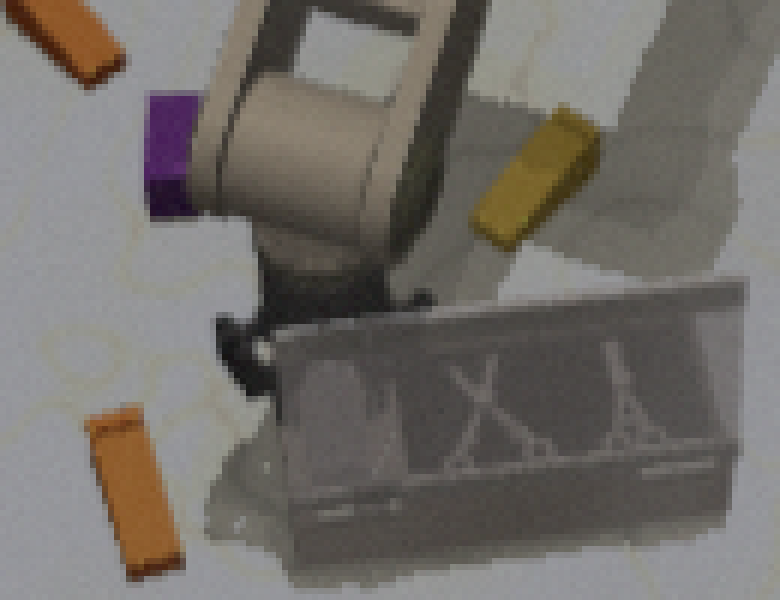

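Request:
jog_arm(targets=[{"offset": [0, -0.002, 0.004], "yaw": 0}, {"offset": [0, -0.005, 0.009], "yaw": 0}, {"offset": [0, -0.008, 0.014], "yaw": 0}, {"offset": [0, -0.013, 0.018], "yaw": 0}, {"offset": [0, -0.022, 0.022], "yaw": 0}, {"offset": [0, -0.035, 0.028], "yaw": 0}, {"offset": [0, -0.055, 0.034], "yaw": 0}, {"offset": [0, -0.08, 0.04], "yaw": 0}, {"offset": [0, -0.11, 0.05], "yaw": 0}, {"offset": [0, -0.14, 0.06], "yaw": 0}, {"offset": [0, -0.15, 0.08], "yaw": 0}, {"offset": [0, -0.15, 0.1], "yaw": 0}])

```text
time_s: 12.35
eef_pos: [485.9, -139.2, 238.3]
ee_rot: [-0.469, 0.48, 0.525, -0.524]
force: [-1.0, -0.6, -0.1]
grip_width: 0.501
```

```bash
python3 o3.py g 170,140,300,240
```

```text
12.35 tcp chest [-104.1 -107.5  238.3] F [-1.  -0.6 -0.1] [ 0.012 -0.009 -1.   ] yaw 0.001 gw 0.501
```

View pics/o3g.png

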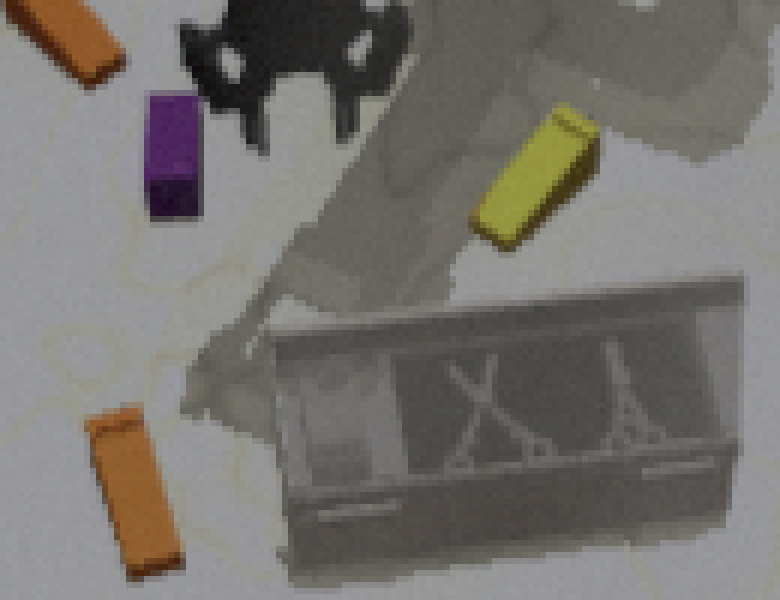

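View pics/o3gt.png

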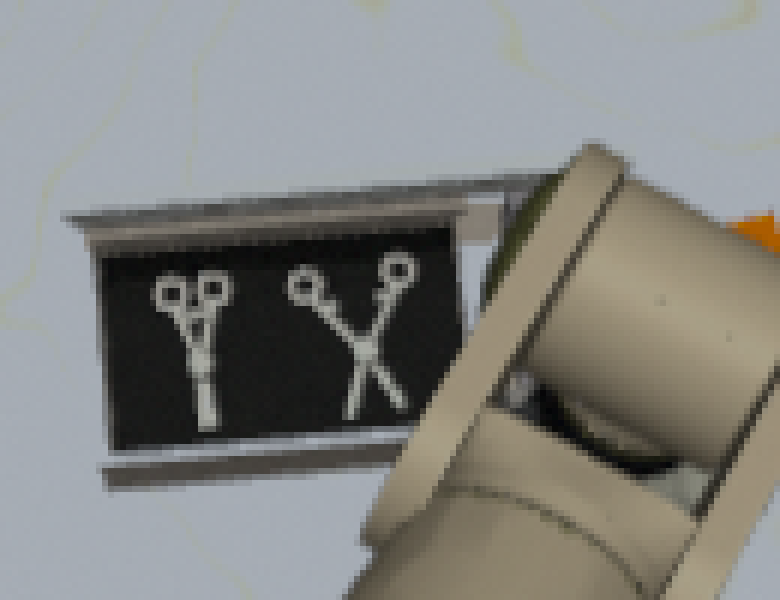

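Run:
```python
from mv import *
t=dict(np.load("top_g.npz"))
f=lambda u,v:np.array([u,v])/6+[215,90]-.5
tip=ray_z(t,f(208,431),49);rl=ray_z(t,f(192,271),49);c1=ray_z(t,f(171,293),50);c2=ray_z(t,f(214,290),50);boss=ray_z(t,f(202,360),59)
print(tip,rl,c1,c2,"boss",boss,np.linalg.norm(tip-rl))
rc=(c1+c2)/2;d=tip-rc;a=np.arctan2(d[1],d[0]);print("axis",a,"pivot from tip",tip-34*d/np.linalg.norm(d))
g=t["img"].astype(float).mean(2); 
m=np.zeros_like(g);ys,xs=np.mgrid[0:384,0:512]
sel=(g>95)&(xs>238)&(xs<255.5)&(ys>133)&(ys<163)
print(sel.sum())
P=np.array([ray_z(t,(x,y),50)[:2] for x,y in zip(xs[sel],ys[sel])]);w=g[sel]-60
mu=(P*w[:,None]).sum(0)/w.sum();ev,U=np.linalg.eigh(np.cov((P-mu).T,aweights=w));print(mu,np.sqrt(ev),np.arctan2(*U[::-1,1]))
ax=U[:,1]*np.sign(U[:,1]@d[:2]);q=(P-mu)@ax;print(q.min(),q.max(),"pivot from tip",mu+ax*(q.max()+1.5-34))
inv=lambda p:[np.cos(.099)*(p[0]-578.9)+np.sin(.099)*(p[1]+21.9),-np.sin(.099)*(p[0]-578.9)+np.cos(.099)*(p[1]+21.9)]
print("boss in chest",inv(boss))
print([ (r["score"],r["box"]) for r in ctrl.regions_of("top","clamp_shut")],[ (r["score"],r["box"]) for r in ctrl.regions_of("top","clamp_open")])
```

```text
[524.80099372  53.40681207  49.        ] [614.33418478  63.34475033  49.        ] [601.58900948  74.65235213  50.        ] [603.41652255  51.07899204  50.        ] boss [562.0078819   56.76710535  59.        ] 90.08304456301339
axis -3.0204558050505494 pivot from tip [558.54908439  57.51506412  49.43432845]
113
[576.39454991  59.77828358] [ 8.34482613 25.25566732] -3.0099978935124456
-35.651057044693 50.61364227924851 pivot from tip [558.43752004  57.40149693]
boss in chest [np.float64(-9.03407797256467), np.float64(79.95150125292668)]
[(0.68, [240.5, 137.7, 250.3, 162.4])] [(0.59, [263.1, 133.5, 284.2, 159.9])]
```

Run:
```python
from mv import *
s,e,R=st();print(s["time_s"],np.round(e,1))
u=np.array([np.cos(.099),np.sin(.099),0])
p=np.array([556.5,56.6,0])
for b,z in((60,150),(25,100),(0,80),(0,66)): print(off(p-b*u+[0,0,z],1.697))
```

```text
12.55 [ 485.8 -138.9  235.4]
([0.1881, 0.0843, -0.0292], -0.0269)
([0.1885, 0.1345, -0.0638], -0.0269)
([0.1886, 0.1546, -0.0887], -0.0269)
([0.1887, 0.1686, -0.0886], -0.0269)
```

Request:
jog_arm(targets=[{"offset": [0.04, 0.01, 0], "yaw": 0}, {"offset": [0.08, 0.03, -0.01], "yaw": -0.01}, {"offset": [0.12, 0.05, -0.02], "yaw": -0.02}, {"offset": [0.155, 0.07, -0.025], "yaw": -0.027}, {"offset": [0.18, 0.082, -0.029], "yaw": -0.027}, {"offset": [0.188, 0.084, -0.029], "yaw": -0.027}, {"offset": [0.188, 0.09, -0.033], "yaw": -0.027}, {"offset": [0.188, 0.105, -0.043], "yaw": -0.027}, {"offset": [0.188, 0.12, -0.054], "yaw": -0.027}, {"offset": [0.188, 0.134, -0.064], "yaw": -0.027}, {"offset": [0.188, 0.134, -0.064], "yaw": -0.027}, {"offset": [0.188, 0.134, -0.064], "yaw": -0.027}], fingers=0.036)

```text
time_s: 13.55
eef_pos: [532.2, 52.7, 100.4]
ee_rot: [0.464, -0.471, -0.53, 0.531]
force: [-0.0, 0.4, 1.3]
grip_width: 0.422
```

Run:
```python
from mv import *
from ov import *
s,e,R=st();print(s["time_s"],np.round(e,1),s["grip_width"],np.round(s["force"],1),np.round(R[:,1],3))
u=np.array([np.cos(.099),np.sin(.099),0])
p=np.array([556.5,56.6,0])
for b,z in((0,80),(0,66)): print(off(p-b*u+[0,0,z],1.697))
d=ctrl.capture("scene");cv2.imwrite("pics/s4.png",crop(d,(200,130,330,230),6))
```

```text
13.55 [532.2  52.7 100.4] 0.42199867060330193 [-0.   0.4  1.3] [ 0.007 -0.007 -1.   ]
([0.001, 0.0205, -0.0245], -0.0008)
([0.0011, 0.0345, -0.0244], -0.0008)
```

View pics/s4.png

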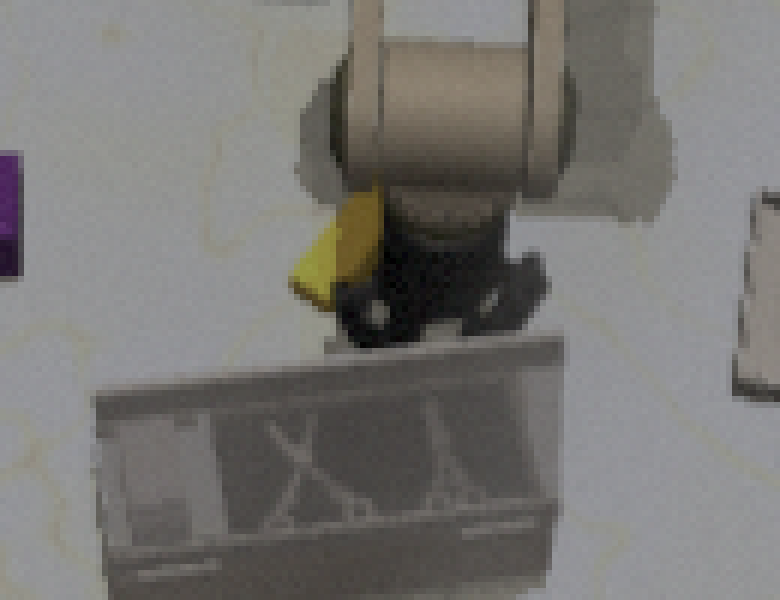

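Request:
jog_arm(targets=[{"offset": [0, 0.006, -0.008], "yaw": 0}, {"offset": [0.001, 0.013, -0.016], "yaw": 0}, {"offset": [0.001, 0.02, -0.0245], "yaw": 0}, {"offset": [0.001, 0.028, -0.0245], "yaw": 0}, {"offset": [0.001, 0.033, -0.0245], "yaw": 0}, {"offset": [0.001, 0.0345, -0.0245], "yaw": 0}, {"offset": [0.001, 0.0345, -0.0245], "yaw": 0}])

```text
time_s: 14.18
eef_pos: [556.2, 56.7, 66.2]
ee_rot: [0.464, -0.471, -0.53, 0.531]
force: [0.3, -0.4, 0.2]
grip_width: 0.417
```

Run:
```python
from mv import *
from ov import *
s,e,R=st();print(s["time_s"],np.round(e,1),s["grip_width"],np.round(s["force"],1))
d=ctrl.capture("scene");cv2.imwrite("pics/s5.png",crop(d,(200,140,330,240),6))
```

```text
14.1833 [556.2  56.7  66.2] 0.41734744339588703 [ 0.3 -0.4  0.2]
```

View pics/s5.png

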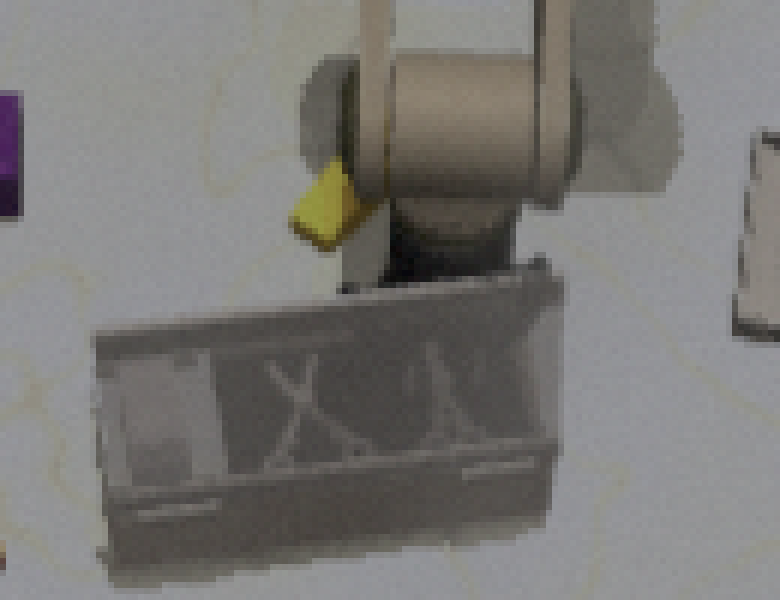

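Request:
jog_arm(targets=[{"offset": [0, 0, 0], "yaw": 0}, {"offset": [0, 0, 0], "yaw": 0}, {"offset": [0, 0, 0], "yaw": 0}, {"offset": [0, 0, 0], "yaw": 0}, {"offset": [0, 0, 0], "yaw": 0}, {"offset": [0, 0, 0], "yaw": 0}], fingers=0.0, grip_force=60)

```text
time_s: 14.73
eef_pos: [556.5, 56.7, 67.3]
ee_rot: [-0.464, 0.471, 0.53, -0.53]
force: [-2.7, 0.0, 6.0]
grip_width: 0.125
```

```bash
python3 o3.py h 200,140,330,240
```

```text
14.7333 tcp chest [-14.5  80.4  67.3] F [-2.7  0.   6. ] [ 0.008 -0.007 -1.   ] yaw 0.027 gw 0.125
```

View pics/o3h.png

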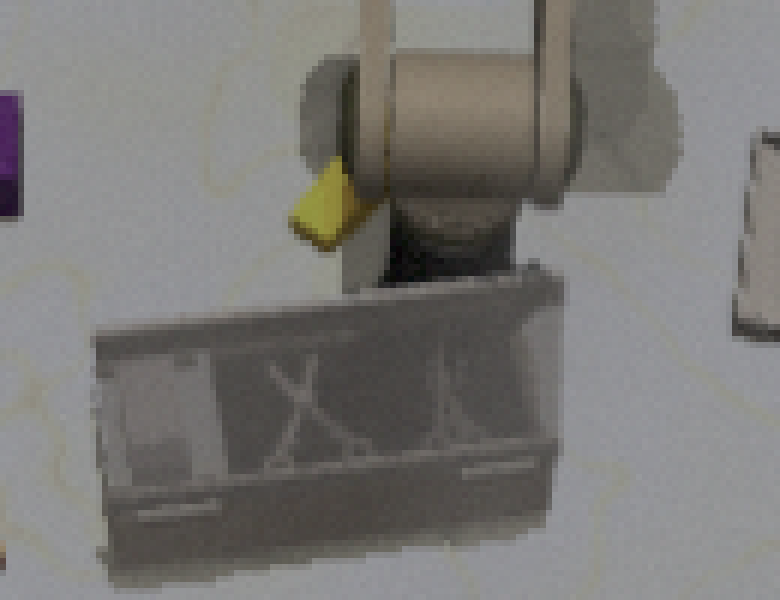

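Request:
jog_arm(targets=[{"offset": [0, -0.005, 0.001], "yaw": 0}, {"offset": [0, -0.013, 0.003], "yaw": 0}, {"offset": [0, -0.023, 0.008], "yaw": 0}, {"offset": [0, -0.034, 0.014], "yaw": 0}, {"offset": [0, -0.046, 0.021], "yaw": 0}, {"offset": [0, -0.06, 0.03], "yaw": 0}, {"offset": [0, -0.08, 0.042], "yaw": 0}, {"offset": [0, -0.1, 0.055], "yaw": 0}, {"offset": [0, -0.11, 0.065], "yaw": 0}, {"offset": [0, -0.11, 0.065], "yaw": 0}])

```text
time_s: 15.67
eef_pos: [490.6, 49.2, 179.8]
ee_rot: [-0.463, 0.473, 0.531, -0.53]
force: [0.0, -0.3, -0.4]
grip_width: 0.122
```

```bash
python3 o3.py i 200,130,330,230
```

```text
15.6667 tcp chest [-80.8  79.5 179.8] F [ 0.  -0.3 -0.4] [ 0.012 -0.008 -1.   ] yaw 0.027 gw 0.122
```

View pics/o3i.png

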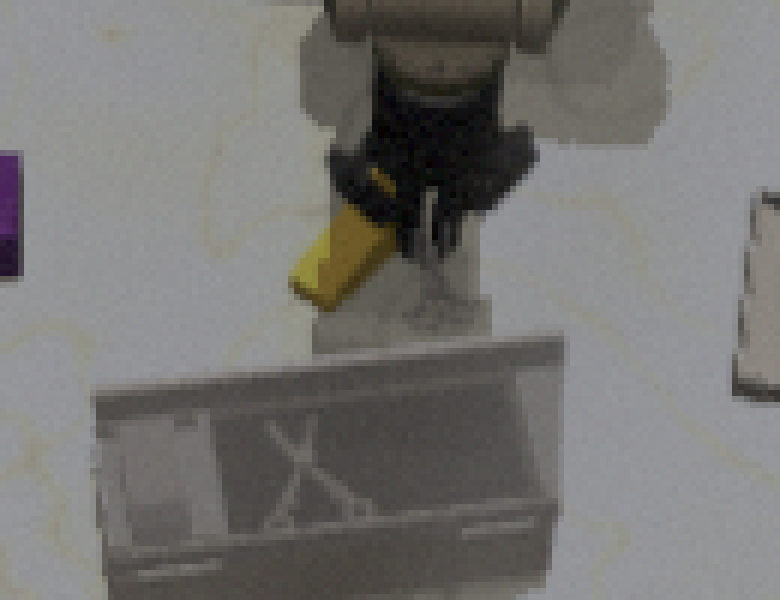

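View pics/o3it.png

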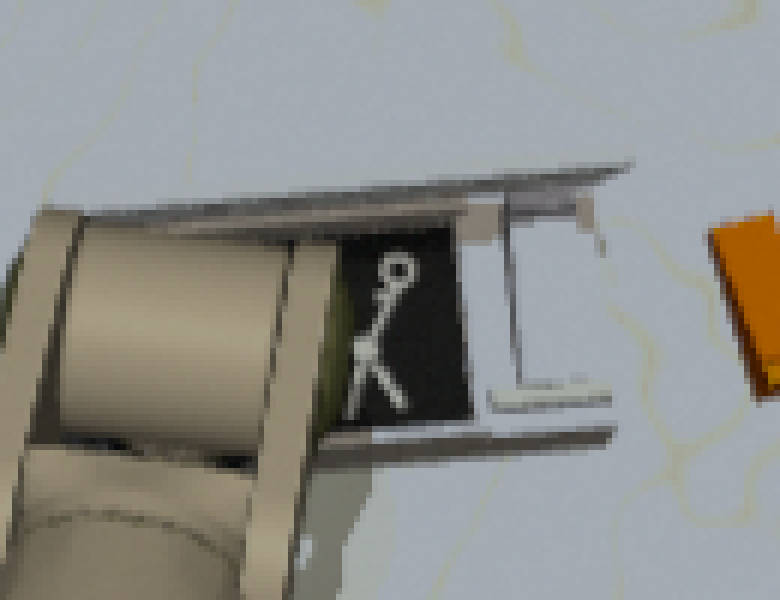

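Run:
```python
from mv import *
s,e,R=st();print(s["time_s"],np.round(e,1))
print(off([418,354,100],1.335))
```

```text
15.7667 [491.2  49.3 177.3]
([0.3121, 0.0744, 0.0351], 0.3612)
```

Request:
jog_arm(targets=[{"offset": [0.02, 0, 0.002], "yaw": 0}, {"offset": [0.05, 0, 0.005], "yaw": 0.04}, {"offset": [0.085, 0, 0.009], "yaw": 0.09}, {"offset": [0.12, 0, 0.013], "yaw": 0.14}, {"offset": [0.155, 0.005, 0.017], "yaw": 0.19}, {"offset": [0.19, 0.015, 0.021], "yaw": 0.24}, {"offset": [0.225, 0.03, 0.025], "yaw": 0.29}, {"offset": [0.255, 0.045, 0.029], "yaw": 0.33}, {"offset": [0.285, 0.06, 0.032], "yaw": 0.36}, {"offset": [0.305, 0.07, 0.034], "yaw": 0.361}, {"offset": [0.312, 0.074, 0.035], "yaw": 0.361}, {"offset": [0.312, 0.074, 0.035], "yaw": 0.361}])

```text
time_s: 16.77
eef_pos: [417.1, 354.7, 98.6]
ee_rot: [-0.551, 0.559, 0.438, -0.438]
force: [-0.4, -0.4, -0.4]
grip_width: 0.118
```

Run:
```python
from mv import *
from ov import *
s,e,R=st();print(s["time_s"],np.round(e,1),s["grip_width"],np.round(s["force"],1),np.round(R[:,1],3))
print(off([418,354,28],1.335))
d=ctrl.capture("scene");cv2.imwrite("pics/s6.png",crop(d,(280,120,410,220),6))
```

```text
16.7667 [417.1 354.7  98.6] 0.11779226399023246 [-0.4 -0.4 -0.4] [ 0.007 -0.008 -1.   ]
([-0.0, 0.0706, -0.0004], 0.0024)
```

View pics/s6.png

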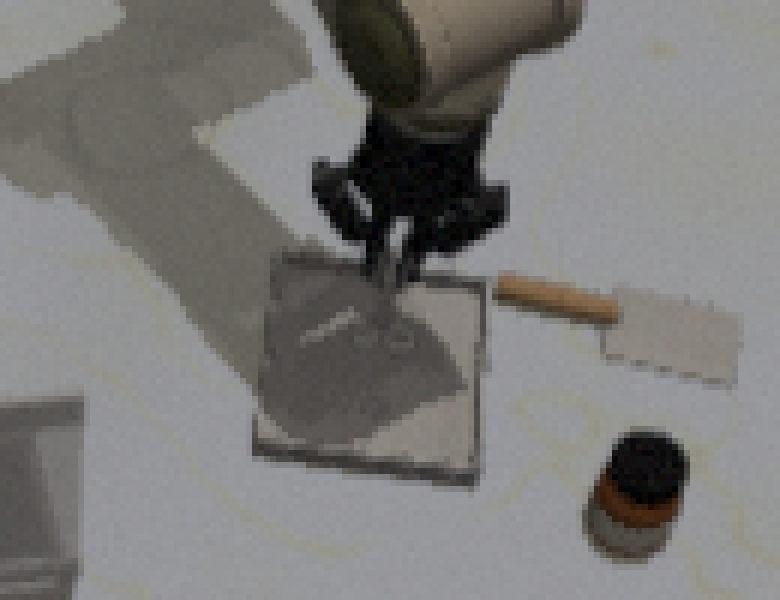

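Request:
jog_arm(targets=[{"offset": [0, 0.02, 0], "yaw": 0}, {"offset": [0, 0.038, 0], "yaw": 0}, {"offset": [0, 0.05, 0], "yaw": 0}, {"offset": [0, 0.058, 0], "yaw": 0}, {"offset": [0, 0.064, 0], "yaw": 0}, {"offset": [0, 0.068, 0], "yaw": 0}, {"offset": [0, 0.07, 0], "yaw": 0}, {"offset": [0, 0.07, 0], "yaw": 0}, {"offset": [0, 0.07, 0], "yaw": 0}])

```text
time_s: 17.57
eef_pos: [418.8, 353.4, 30.1]
ee_rot: [-0.551, 0.559, 0.439, -0.437]
force: [-0.6, -0.3, -1.1]
grip_width: 0.123
```

Run:
```python
from mv import *
from ov import *
s,e,R=st();print(s["time_s"],np.round(e,1),s["grip_width"],np.round(s["force"],1),np.round(s["wrist_torque"],2))
d=ctrl.capture("scene");cv2.imwrite("pics/s7.png",crop(d,(310,140,375,210),8))
```

```text
17.5667 [418.8 353.4  30.1] 0.12268766710627241 [-0.6 -0.3 -1.1] [-0.    0.01  0.03]
```

View pics/s7.png

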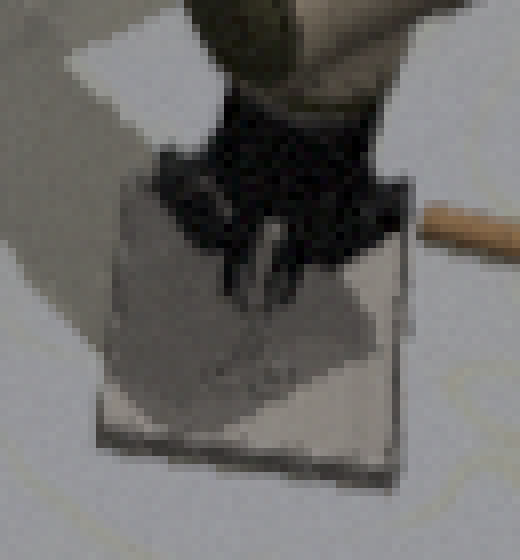

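Request:
jog_arm(targets=[{"offset": [0, 0.001, 0], "yaw": 0}, {"offset": [0, 0.002, 0], "yaw": 0}, {"offset": [0, 0.0025, 0], "yaw": 0}, {"offset": [0, 0.003, 0], "yaw": 0}, {"offset": [0, 0.003, 0], "yaw": 0}])

```text
time_s: 18.03
eef_pos: [418.7, 353.4, 27.0]
ee_rot: [-0.551, 0.559, 0.439, -0.437]
force: [0.3, 0.4, -0.4]
grip_width: 0.117
```

Request:
jog_arm(targets=[{"offset": [0, 0.001, 0], "yaw": 0}, {"offset": [0, 0.0015, 0], "yaw": 0}, {"offset": [0, 0.0015, 0], "yaw": 0}, {"offset": [0, 0.0015, 0], "yaw": 0}])

```text
time_s: 18.37
eef_pos: [418.9, 353.5, 26.3]
ee_rot: [-0.551, 0.559, 0.439, -0.437]
force: [-2.8, -1.5, 8.0]
grip_width: 0.121
```

Contact comes at TCP z 26.3, as predicted for the clamp's underside on the tray floor. Now I release.

Request:
jog_arm(targets=[{"offset": [0, -0.0005, 0], "yaw": 0}, {"offset": [0, -0.0005, 0], "yaw": 0}, {"offset": [0, -0.0005, 0], "yaw": 0}, {"offset": [0, -0.0005, 0], "yaw": 0}, {"offset": [0, -0.0005, 0], "yaw": 0}], fingers=0.035)

```text
time_s: 18.78
eef_pos: [418.8, 353.4, 26.7]
ee_rot: [-0.551, 0.559, 0.439, -0.437]
force: [-0.7, 0.4, -0.4]
grip_width: 0.411
```

Request:
jog_arm(targets=[{"offset": [0, -0.01, 0], "yaw": 0}, {"offset": [0, -0.03, 0], "yaw": 0}, {"offset": [0, -0.06, 0], "yaw": 0}, {"offset": [0, -0.1, 0], "yaw": 0}, {"offset": [0, -0.14, 0.02], "yaw": 0}, {"offset": [0, -0.17, 0.06], "yaw": 0}, {"offset": [0.02, -0.18, 0.1], "yaw": 0}, {"offset": [0.04, -0.18, 0.12], "yaw": 0}, {"offset": [0.06, -0.18, 0.12], "yaw": 0}, {"offset": [0.09, -0.18, 0.12], "yaw": 0}, {"offset": [0.11, -0.18, 0.12], "yaw": 0}, {"offset": [0.11, -0.18, 0.12], "yaw": 0}])

```text
time_s: 19.78
eef_pos: [326.0, 492.0, 205.1]
ee_rot: [-0.551, 0.558, 0.44, -0.437]
force: [0.6, 1.1, -0.3]
grip_width: 0.409
```

Run:
```python
from mv import *
from ov import *
s,e,R=st();print(s["time_s"],np.round(e,1),s["grip_width"],np.round(s["force"],1))
C={n:ctrl.capture(n) for n in("scene","top")}
for n in C: np.savez(f"{n}_z.npz",**C[n])
d=C["scene"];cv2.imwrite("pics/z1.png",crop(d,(200,130,400,250),4))
cv2.imwrite("pics/z2.png",crop(C["top"],(90,90,290,230),4)); cv2.imwrite("pics/z3.png",crop(C["top"],(215,90,345,190),6))
```

```text
19.7833 [326.  492.  205.1] 0.4088294794046963 [ 0.6  1.1 -0.3]
```

View pics/z1.png

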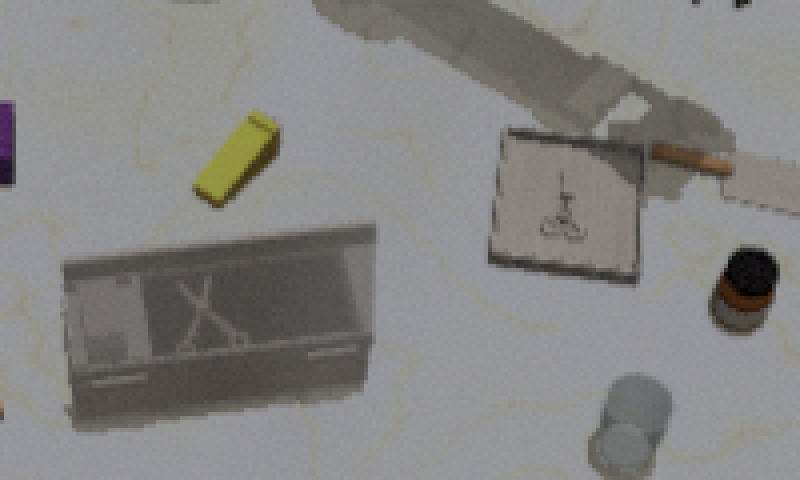

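View pics/z2.png

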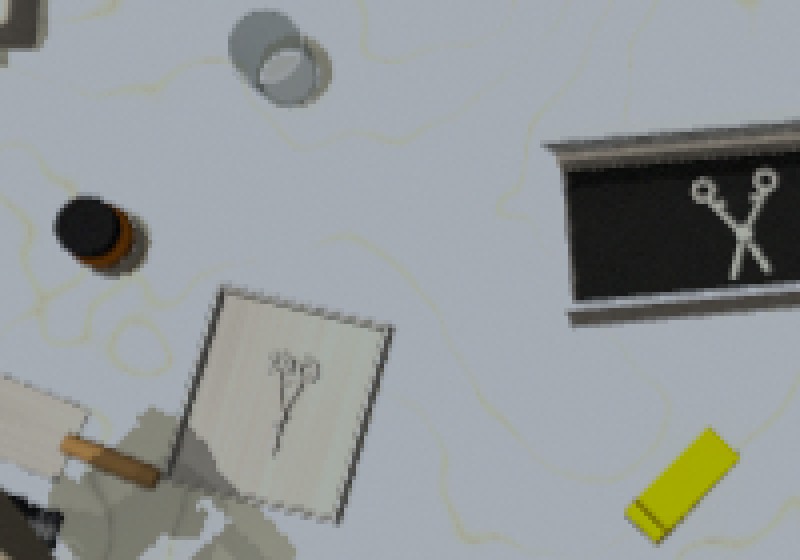

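View pics/z3.png

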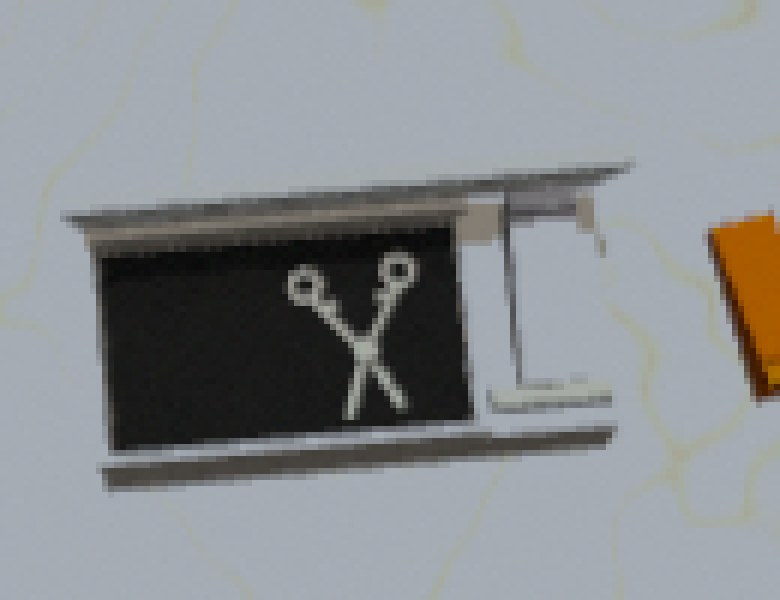

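The shut clamp lies flat mid-tray at (290,400). The open clamp is still in the bay, the lid is up on the wedge, which sits against the rib, and the arm is clear. I'm handing in.

Run:
```python
from rig import ctrl
print(ctrl.finish_job(), ctrl.sense()["time_s"])
```

```text
the job is handed in; nothing more can be done
the job is handed in; nothing more can be done
```

The job is done and handed in at about 20 s of the 62 s allowed. I raised the lid with the grey metal wedge and set the wedge on the ledge, where the released lid pushed it against the stop rib. Then I gripped the shut clamp (the left one) by its pivot boss and laid it flat in the steel tray.

**Last checks, from both cameras with the arm clear:**
- The lid stands at roughly 1.28 rad on the wedge. The angle is read from the pictures, so it is approximate.
- The shut clamp lies flat near the middle of the tray, and the open clamp is still in the bay.
- The bystanders and coloured look-alikes visible in those last close-ups stand where they were. The items at the right were not looked at again at the end.
- The highest wrist-force reading I saw was about 15 N, at the end of a move, when the wedge met the ledge.

**Where measurements disagreed:**
- The two cameras differed by 1 to 5 mm on where the wedge, chest and tray were.
- My picture fit of the wedge in the gripper was off by about a pixel. I confirmed the seating by contact force and the final pictures instead.

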